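# Tee fitting from its peg to the V-cradle

## Task

Three pipe fittings hang on pegs with turned-up ends. Take the tee (the one with a side branch hanging down) up and off its peg, carry it over and lower it gently into both notches of the V-cradle, its branch hanging straight down between the two uprights; let go only once it is down. Do not drop it, leave the other two fittings hanging, and do not disturb the other goods on the bench.

Things in the scene. Friction and masses are not known exactly. Their poses are not given: they have to be found in the camera images.
- tee: White plastic pipe tee, 0.1-0.2 kg. Run: plain open tube 96 mm long, outer diameter 48, bore 40, along x. One branch, diameter 48, points along -z (down) from mid-run and ends 60 mm below the run's axis. Origin on the run's axis at mid-length. It hangs with the peg through the run, the top of the bore on the peg (run axis 15 mm below peg axis). Grip it from above across its diameter at mid-run.
- tee_stand: Fixed steel stand with the tee's peg. Origin on the bench under the peg's middle, z up. The round peg, diameter 10, runs along x, its axis 200 mm above the bench, from a 14 mm square post (centre x = +67 mm, top at 205 mm) to a turned-up end at x = -55 to -69 mm, open towards -x. Foot plate 80 mm wide, x -60 to +90, 8 mm thick.
- tee_stand_peg (a point): Point on the tee's peg: on its axis, 200 mm above the stand's origin. The peg's turned-up end tops out 20 mm above the peg axis, so the tee must be raised 16 to 30 mm from hanging (23 is the middle) to pass off it towards the stand's -x.
- coupling_stand: Fixed stand like tee_stand, same sizes, axes and origin; it carries the straight coupling.
- union_stand: Fixed stand like tee_stand, same sizes, axes and origin; it carries the union.
- coupling: White straight pipe coupling, plain short tube 60 mm long, outer diameter 48, inner 40, along x; origin at its centre. Hangs on its own peg; leave it there.
- union: White straight pipe union, tube 96 mm long, outer diameter 48, bore 40, with a grey nut of diameter 62 and length 32 round its middle; axis along x, origin at its centre. Hangs on its own peg; leave it there.
- cradle: Fixed V-cradle. Origin on the bench under its centre, z up. Foot plate 120 (x) x 90 (y) x 10 mm. Two uprights 12 mm thick, centred at x = -39 and +39 mm (66 mm free between), each with a 90 degree V-notch open to the top: V bottom 95 mm and arm tops 127 mm above the bench, arms out to y = +-38 mm. They carry a tube lying along x; either way round is right.
- cradle_seat (a point): Point midway between the two notches, 129 mm above the bench: where the tee's origin lies when the tee is seated. Axes as the cradle's.
- cement_can: Upright can, diameter 68, height 100 mm, bystander; origin under its centre.
- elbow: Grey pipe elbow lying on the bench, 48 mm thick, legs about 80 mm, bystander; origin at its underside.
- short_socket: Short white pipe socket standing on end, diameter 60, height 45 mm, bystander; origin under its centre.
- end_cap: Grey pipe end cap, diameter 56, height 36 mm, bystander; origin under its centre.
- wrench: Steel wrench lying flat on the bench, bystander; origin under its middle.

How it is judged (in metres and radians):
On the way, in this order (a step that is already met when the one before it is completed fails the run):
1. the tee is off its peg and held clear of the stand (horizontal distance between tee and tee_stand above 0.115 m and height (world z) of tee above 0.14 m and contact force between tee and tee_stand below 0.1 N), for 0.1 s.
2. the tee is lowered into the notches while still held (within 15 mm sideways and 7 mm in height of its seat), not dropped in (horizontal distance between tee and cradle_seat below 0.015 m and z of tee in the frame of cradle_seat below 0.007 m and contact force between tee and the fingers above 1 N), for 0.05 s.
At the end, for the whole second after the job is handed in: the tee rests on the cradle: its origin within 12 mm sideways and 5 mm in height of cradle_seat, its run within 0.1 rad of the cradle's x axis (either way round), its branch within 0.25 rad of straight down, at rest; coupling and union within 25 mm of where they hung (horizontal distance between tee and cradle_seat below 0.012 m and z of tee in the frame of cradle_seat between -0.005 and 0.005 m and angle between the x axis of tee and the x axis of cradle, either way round below 0.1 rad and angle between tee's own z axis and vertical below 0.25 rad and contact force between tee and cradle above 0.2 N and linear speed of tee below 0.02 m/s and angular speed of tee below 0.2 rad/s and distance of each of coupling, union from where it was at the start of the episode below 0.025 m); the robot touches nothing.
It fails at once if the tee is dropped: its origin comes lower than 90 mm over the bench (height (world z) of tee below 0.09 m).
It fails at once if the tee is rammed into the cradle with more than 100 N (contact force between tee and cradle above 100 N).
It fails at once if the coupling or the union is moved more than 40 mm (distance of any of coupling, union from where it was at the start of the episode above 0.04 m).
It fails at once if another thing on the bench is moved more than 30 mm (distance of any of cement_can, elbow, short_socket, end_cap, wrench from where it was at the start of the episode above 0.03 m).
It also fails if it takes over 48 s, if anything falls off the work surface, if the arm or the gripper's body presses on something with over 40 N, if the wrist force passes 120 N, or if a joint passes its speed limit or range.

## Robot

A 7-joint arm with a two-finger parallel gripper is mounted at the origin on the work surface. World frame = base frame: x ahead of the robot, y to its left, z up, the work surface at z = 0. Lengths are in mm, angles in degrees, forces in N, time in s.
With the tool pointing down it reaches from about 350 to 900 mm from the base axis. Payload 7.2 kg.
Tool frame: the origin (TCP) lies at the very end of the fingers, on their centre line; the grasp point (between the pads) lies manip.pinch_z behind it (manip.pinch_z is the distance from the TCP to the grasp point, in mm); z points along the fingers, y is the line along which they close (so a half turn about z gives the same grasp; the last joint's range is limited). The gripper opens to 85 mm and grips with 20 to 120 N. Pads are 22 mm wide; open, the fingers measure 114 mm over their backs; the gripper's body (76 mm by 85 mm) begins 54 mm behind the grasp point. The pads swing forward as they close: fully open they stand 13 mm farther back than shut.
Start: joints at [67.884, 23.554, -0.728, 91.456, 0.321, 64.991, -4.71], TCP at [195.287, -593.71, 231.297] pointing down, gripper open.
Joint ranges: [-169.25, 169.25], [-16.82, 113.86], [-84.01, 82.57], [7.8, 145.47], [-59.2, 239.2], [7.22, 106.19], [-163.78, 163.78]. Speed limits (degrees/s): [136.94, 136.94, 172.46, 172.46, 180, 180, 180].

## Interface

Orientations are given as [roll, pitch, yaw] about the fixed x, y, z axes, in that order (R = Rz(yaw) Ry(pitch) Rx(roll)).
In Python, from rig import readout, imaging, workorder, manip gives the robot as it stands. The module is installed in compiled form; this text tells all that it offers.
- The arm moves only by the tool apply_moves, never from a script. Its argument "moves" is one flat list of numbers, 7 for each row, row after row: the shift along the tool's x, y, z in cm, then the turn, a rotation vector about the tool's x, y, z in rad, then the closure in counts, from 0 (fully open) to 255 (shut). A call has 1 to 20 rows; each row shifts and turns the commanded pose from where the row before left it, along the tool's axes as they then stand; what a row does not reach is not made up. A row lasts 1/10 s, in which the tool goes at most 50 mm and 8.59 degrees, less where a joint would pass 70% of its speed; a pose out of reach is approached as far as the arm can. A call is refused whole if a number of a shift passes 5 or a number of a turn 0.15, either way. A call with a gripper value outside its range is refused whole. The fingers move at their own pace and stop on an object; "newtons" is the grip in N (left out, the last holds). Time passes only in rows, so rows that do not move let the fingers close. It gives the time, the measured TCP pose, the force, the opening and the grip force at its end, in the units of the state.
- readout.read_state(): the state, without advancing time (a new reading comes with each control period).
- imaging.capture(name): name is "scene" or "top" or "wrist"; returns a dict with "img" (384x512x3 uint8, red, green, blue), "intrinsics" (3x3 intrinsics, pixels), "R" (3x3) and "t" (3): a world point X has camera coordinates R X + t. Camera axes: x right, y down, z forward; pixel columns grow to the right and rows downward; lengths in mm; the calibration is good to about 2 mm. The wrist camera is an equidistant fisheye: a pixel r from the principal point sees the ray r / f radians off the axis. A picture is of the moment at which its call begins. There is no depth.
- workorder.job_done(): hands the job in; it is judged then, once.
The state is a dict: "clock": time; "qpos": joint angles; "joint_velocities": joint speeds; "joint_efforts": joint torques, N m; "eef_pos": TCP position; "orientation": TCP orientation; "contact_force": force on the tool from outside, world axes, zero at the start; "wrist_torque": the same for the moment, N m; "width": finger opening in mm; "grasp_force": force on a finger pad.
Only numpy, scipy, OpenCV 4.12 (cv2) and the standard library are available. Lean on these libraries where they do the work, as an engineer would, in place of code of your own. Each camera call takes 0.05 s, during which the arm holds its last target. There are 200 camera calls.

## Working session

There is one attempt and no reset: what is moved stays moved. The work goes in short steps, Python scripts to look and compute and a tool call to move; the robot and the scene stay as the last step left them, time stands still between calls to the robot, and variables do not carry over. Pictures are saved under pics/ and viewed, at most 10 in all, crops included, and the job is handed in when it is done.

Besides the shell and the picture viewer there is one more tool, called after "Emit:" in YAML: its name, and indented under it one key for each argument. apply_moves: Moves the arm, as the interface text tells. Its arguments: {"type":"object","properties":{"moves":{"type":"array"},"newtons":{"type":"number"}},"required":["moves"]}

```bash
mkdir -p pics
python3 - <<'E'
from rig import readout, imaging, workorder, manip
import cv2, pickle,numpy as np
d={}
for n in ("scene","top","wrist"):
    c=imaging.capture(n); d[n]=c; cv2.imwrite(f"pics/{n}0.png",c["img"][:,:,::-1])
    print(n,c["intrinsics"],c["R"],c["t"],(-np.array(c["R"]).T@c["t"]))
pickle.dump(d,open("c0.pkl","wb"))
s=readout.read_state();print(s, manip.pinch_z)
E
```

```text
scene [[357.04820761   0.         258.75787814]
 [  0.         357.04820761 193.03341714]
 [  0.           0.           1.        ]] [[ 0.62422292  0.78116095  0.01154623]
 [ 0.64021131 -0.5030086  -0.58061333]
 [-0.44774461  0.36982417 -0.81409757]] [-248.26380951 -268.9629194  1394.12429767] [ 951.37669666 -456.93752813  981.65625598]
top [[393.41286781   0.         257.04664333]
 [  0.         393.41286781 189.14100236]
 [  0.           0.           1.        ]] [[-0.0120186  -0.99992246  0.00326088]
 [-0.99552834  0.01166008 -0.09374091]
 [ 0.09369562 -0.00437293 -0.99559129]] [ -77.82032172  500.37919706 1142.18532867] [ 390.18861696  -78.65404749 1184.30952557]
wrist [[297.31863964   0.         248.67779092]
 [  0.         297.31863964 192.27597336]
 [  0.           0.           1.        ]] [[ 0.31194676 -0.950099   -0.00105554]
 [-0.90161154 -0.29637684  0.31505143]
 [-0.29964289 -0.09732759 -0.94907401]] [-625.25492997  -41.05799291  380.25034543] [ 271.96719845 -569.21387194  373.16112123]
{'clock': 0.15, 'qpos': array([67.88665733, 23.5935217 , -0.72822517, 91.49241704,  0.32261232,
       64.99070099, -4.71033785]), 'joint_velocities': array([-0.08308964, -0.1878942 ,  0.01535646, -0.12175629, -0.0722112 ,
       -0.10886527, -0.06195954]), 'joint_efforts': array([ 2.04013188e-03, -6.01031828e+01,  6.83195125e-01, -2.99647164e+01,
        1.39085381e-02,  7.76864385e-03,  4.20902097e-05]), 'eef_pos': array([ 195.10811984, -593.36434221,  230.60682792]), 'orientation': array([-1.79925716e+02,  6.84682371e-03,  1.82071369e+01]), 'contact_force': array([-0.12249971, -0.43171327,  0.6865393 ]), 'wrist_torque': array([-0.02492641, -0.01812999, -0.00724005]), 'grasp_force': 0.0, 'width': 85.46142302219364} 18.700000000000003
```

View pics/scene0.png

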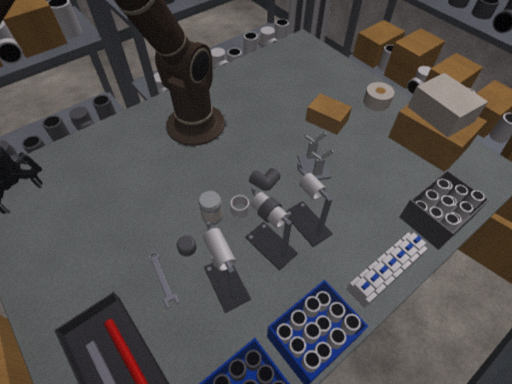

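View pics/top0.png

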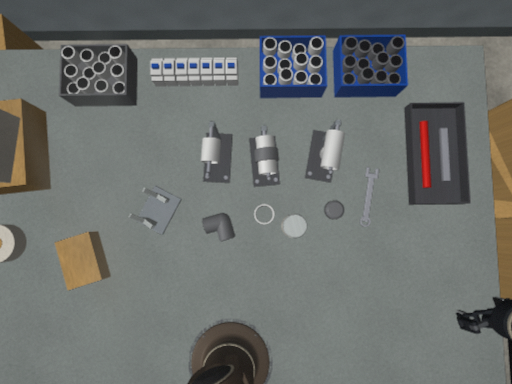

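The scene view shows three stands: a coupling at (312,185), the union at (268,208), and a long white tube at (218,248) that should be the tee. The top view shows the tee at (332,148) and the cradle at (155,208). I'll enlarge both areas.

Run:
```python
import cv2, numpy as np
t=cv2.imread("pics/top0.png"); s=cv2.imread("pics/scene0.png")
R=lambda im,x,y:cv2.resize(im[y:y+75,x:x+100],(400,300),interpolation=cv2.INTER_CUBIC)
cv2.imwrite("pics/z1.png",np.vstack([np.hstack([R(t,280,115),R(t,110,170)]),np.hstack([R(s,180,215),R(s,270,120)])]))
```

```text
(no output)
```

View pics/z1.png

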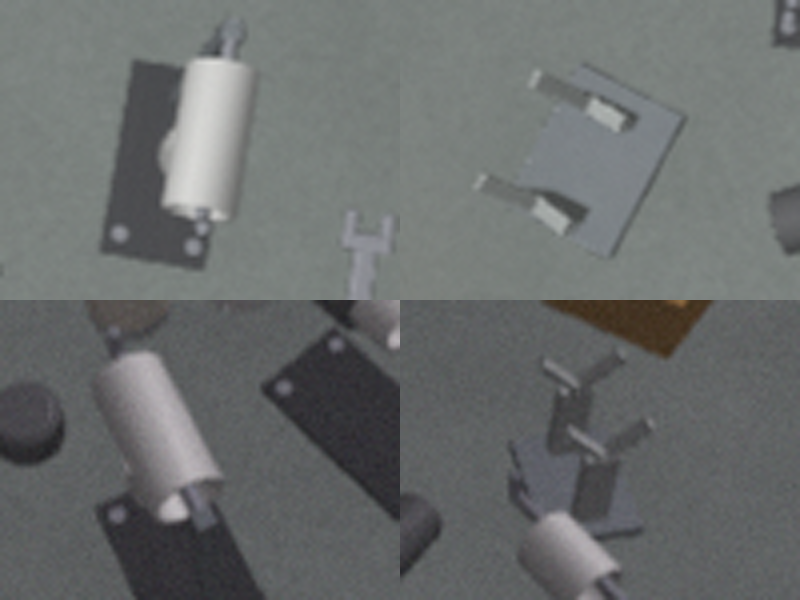

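```bash
cat > h.py <<'E'
import numpy as np, cv2
def ray(c,u,v,fish=False):
    K=c["intrinsics"];x=(u-K[0,2])/K[0,0];y=(v-K[1,2])/K[1,1]
    if fish:
        r=np.hypot(x,y);k=np.sin(r)/r if r>1e-9 else 1;d=np.array([x*k,y*k,np.cos(r)])
    else:d=np.array([x,y,1.])
    R=np.array(c["R"]);return -R.T@c["t"],R.T@d
def onz(c,u,v,z,fish=False):
    o,d=ray(c,u,v,fish);return o+d*(z-o[2])/d[2]
E
python3 - <<'E'
import pickle,cv2,numpy as np
from h import *
np.set_printoptions(precision=1,suppress=True)
d=pickle.load(open("c0.pkl","rb"));c=d["top"]
P=lambda pts,off,z:np.array([onz(c,(u-off[0])/4+off[2]-.375,(v-off[1])/4+off[3]-.375,z) for u,v in pts])
print("plate",P([(133,60),(100,252),(203,270)],(0,0,280,115),8))
print("tee corners@185",P([(190,58),(255,65),(232,220),(163,205)],(0,0,280,115),185))
print("post top",P([(232,25)],(0,0,280,115),205),"tip",P([(203,222)],(0,0,280,115),220))
print("cradle plate",P([(583,63),(685,118),(612,255)],(400,0,110,170),10))
print("arm ends",P([(535,78),(625,118),(480,183),(566,222)],(400,0,110,170),127))
hsv=cv2.cvtColor(c["img"],cv2.COLOR_RGB2HSV)
m=((hsv[...,2]>150)&(hsv[...,1]<60)).astype(np.uint8);m[:,:300]=0;m[:,360:]=0;m[:115]=0;m[180:]=0
cs=max(cv2.findContours(m,0,2)[0],key=cv2.contourArea);r=cv2.minAreaRect(cs);b=cv2.boxPoints(r);print(r)
for p in b:print(onz(c,*p,185))
print("ctr",onz(c,*r[0],185))
E
```

```text
plate [[ 681.1 -256.2    8. ]
 [ 534.1 -227.6    8. ]
 [ 519.5 -304.8    8. ]]
tee corners@185 [[ 638.2 -266.4  185. ]
 [ 633.1 -308.4  185. ]
 [ 532.1 -290.3  185. ]
 [ 542.3 -246.3  185. ]]
post top [[ 654.3 -290.   205. ]] tip [[ 526.1 -264.9  220. ]]
cradle plate [[515.6 220.9  10. ]
 [473.4 144.2  10. ]
 [372.3 197.7  10. ]]
arm ends [[493.3 223.2 127. ]
 [465.6 162.4 127. ]
 [423.1 259.  127. ]
 [396.4 201.1 127. ]]
((330.3943786621094, 146.36033630371094), (17.3336124420166, 44.131927490234375), 7.907163143157959)
[ 539.4 -242.1  185. ]
[ 653.7 -260.9  185. ]
[ 646.9 -305.3  185. ]
[ 532.7 -286.   185. ]
ctr [ 592.8 -273.6  185. ]
```

The crop confirms the tee: its branch bulges out at the left of the tube, and the turned-up end faces the robot. That gives:
- **Tee:** about (586, -278, 185), yaw -11°.
- **Cradle:** about (444, 210), yaw -28°.

Next I move above the tee.

Emit:
apply_moves:
  moves: [3.6, -1.36, -0.46, 0, 0, 0, 0, 3.6, -1.36, -0.46, 0, 0, 0, 0, 3.6, -1.36, -0.46, 0, 0, 0, 0, 3.6, -1.36, -0.46, 0, 0, 0, 0, 3.6, -1.36, -0.46, 0, 0, 0, 0, 3.6, -1.36, -0.46, 0, 0, 0, 0, 3.6, -1.36, -0.46, 0, 0, 0, 0, 3.6, -1.36, -0.46, 0, 0, 0, 0, 3.6, -1.36, -0.46, 0, 0, 0, 0, 3.6, -1.36, -0.46, 0, 0, 0, 0, 3.6, -1.36, -0.46, 0, 0, 0, 0, 3.6, -1.36, -0.46, 0, 0, 0, 0, 3.6, -1.36, -0.46, 0, 0, 0, 0, 0, 0, 0, 0, 0, 0.102, 0, 0, 0, 0, 0, 0, 0.102, 0, 0, 0, 0, 0, 0, 0.102, 0, 0, 0, 0, 0, 0, 0.102, 0, 0, 0, 0, 0, 0, 0.102, 0, 0, 0, 0, 0, 0, 0, 0, 0, 0, 0, 0, 0, 0, 0]

```text
clock: 2.15
eef_pos: [584.5, -279.4, 290.8]
orientation: [180.0, 0.0, -10.8]
contact_force: [-0.3, 0.2, -0.5]
width: 85.5
grasp_force: 0.0
```

Run:
```python
from rig import *
from rig import imaging,readout
import cv2,pickle
c=imaging.capture("wrist");pickle.dump(c,open("c1.pkl","wb"));cv2.imwrite("pics/w1.png",c["img"][:,:,::-1])
s=readout.read_state();print(s["eef_pos"],s["orientation"],s["qpos"],s["clock"])
```

```text
[ 584.5412084  -279.42517365  290.89323848] [-1.79997252e+02  2.11337872e-02 -1.08471059e+01] [ 24.9492675   23.75968085  -5.30083953  83.0817597    2.22806404
  73.28223652 -81.39365171] 2.2
```

View pics/w1.png

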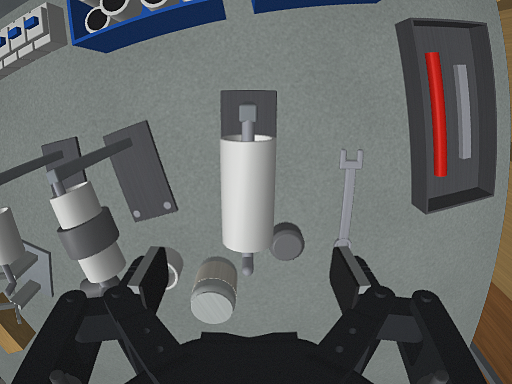

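The wrist view shows the tee upright in the picture: left edge at about u=221, right edge at about u=275, v from 137 to 250, post behind it at (247,112). I'll measure it from here.

Run:
```python
import pickle
from h import *
np.set_printoptions(precision=1,suppress=True)
c=pickle.load(open("c1.pkl","rb"))
hsv=cv2.cvtColor(c["img"],cv2.COLOR_RGB2HSV)
m=((hsv[...,2]>140)&(hsv[...,1]<45)).astype(np.uint8);q=np.zeros_like(m);q[130:255,210:285]=m[130:255,210:285]
mid=[];w=[]
for v in range(150,236,5):
    u=np.where(q[v])[0];ra=[ray(c,x,v,True) for x in (u.min()-.5,u.max()+.5)]
    o=ra[0][0];b=sum(r[1]/np.linalg.norm(r[1]) for r in ra);mid.append(o+b*(185-o[2])/b[2]);w.append(np.ptp(u)+1)
mid=np.array(mid);print(mid[[0,8,-1]],w)
p=np.polyfit(mid[:,0],mid[:,1],1);print("yaw",np.degrees(np.arctan(p[0])),"y at 586",np.polyval(p,586))
vs=np.where(q[:,246:250].any(1))[0];print(vs.min(),vs.max())
print("far top edge z185+-:",onz(c,247,137,209,True),"near bottom",onz(c,247,250.5,209,True))
print("tip",onz(c,247,255,220,True),"post",onz(c,247,112,205,True))
```

```text
[[ 620.9 -282.6  185. ]
 [ 586.  -275.2  185. ]
 [ 542.8 -266.1  185. ]] [np.int64(47), np.int64(47), np.int64(47), np.int64(46), np.int64(46), np.int64(46), np.int64(45), np.int64(44), np.int64(44), np.int64(62), np.int64(44), np.int64(44), np.int64(43), np.int64(43), np.int64(62), np.int64(41), np.int64(41), np.int64(41)]
yaw -10.335673930589811 y at 586 -276.0439816071496
130 254
far top edge z185+-: [ 634.3 -288.7  209. ] near bottom [ 539.1 -270.2  209. ]
tip [ 540.9 -270.7  220. ] post [ 652.8 -292.3  205. ]
```

Emit:
apply_moves:
  moves: [0.17, -0.18, 0, 0, 0, 0, 0, 0, 0, 1.6, 0, 0, 0, 0, 0, 0, 1.6, 0, 0, 0, 0, 0, 0, 1.6, 0, 0, 0, 0, 0, 0, 1.6, 0, 0, 0, 0, 0, 0, 1.6, 0, 0, 0, 0, 0, 0, 1.6, 0, 0, 0, 0, 0, 0, 1.6, 0, 0, 0, 0, 0, 0, 1.6, 0, 0, 0, 0, 0, 0, 0, 0, 0, 0, 0, 0, 0, 0, 0, 0, 0, 0]
  newtons: 40

```text
clock: 3.3
eef_pos: [586.7, -278.0, 163.3]
orientation: [-180.0, 0.0, -11.0]
contact_force: [0.2, 0.6, 0.2]
width: 85.6
grasp_force: 0.0
```

Emit:
apply_moves:
  moves: [0, 0, 0, 0, 0, 0, 255, 0, 0, 0, 0, 0, 0, 255, 0, 0, 0, 0, 0, 0, 255, 0, 0, 0, 0, 0, 0, 255, 0, 0, 0, 0, 0, 0, 255, 0, 0, 0, 0, 0, 0, 255, 0, 0, 0, 0, 0, 0, 255, 0, 0, 0, 0, 0, 0, 255, 0, 0, 0, 0, 0, 0, 255, 0, 0, 0, 0, 0, 0, 255]

```text
clock: 4.3
eef_pos: [587.1, -278.2, 164.3]
orientation: [180.0, -0.1, -11.0]
contact_force: [-1.7, -0.1, 5.7]
width: 47.4
grasp_force: 40.9
```

Gripped at 47.4 mm. Lifting 23 mm.

Emit:
apply_moves:
  moves: [0, 0, -0.4, 0, 0, 0, 255, 0, 0, -0.5, 0, 0, 0, 255, 0, 0, -0.5, 0, 0, 0, 255, 0, 0, -0.5, 0, 0, 0, 255, 0, 0, -0.4, 0, 0, 0, 255, 0, 0, 0, 0, 0, 0, 255, 0, 0, 0, 0, 0, 0, 255]

```text
clock: 5.0
eef_pos: [586.6, -278.1, 186.1]
orientation: [180.0, 0.0, -11.0]
contact_force: [0.0, -0.1, -0.8]
width: 47.3
grasp_force: 41.3
```

Run:
```python
from rig import imaging,readout
import cv2,pickle,numpy as np
c=imaging.capture("wrist");e=imaging.capture("scene");pickle.dump((c,e),open("c2.pkl","wb"))
z=cv2.resize(e["img"][205:295,170:290],(512,384),interpolation=cv2.INTER_CUBIC)
o=np.hstack([c["img"],z])[:,:,::-1];cv2.imwrite("pics/w2.png",cv2.resize(o,(800,300)))
s=readout.read_state();print(s["eef_pos"],s["contact_force"],s["wrist_torque"],s["width"],s["grasp_force"])
```

```text
[ 586.44990215 -278.02194897  185.80207422] [ 0.07084327 -0.68714615 -1.34389642] [-0.00559384  0.01866622 -0.029971  ] 47.646764006173605 41.2568137049675
```

View pics/w2.png

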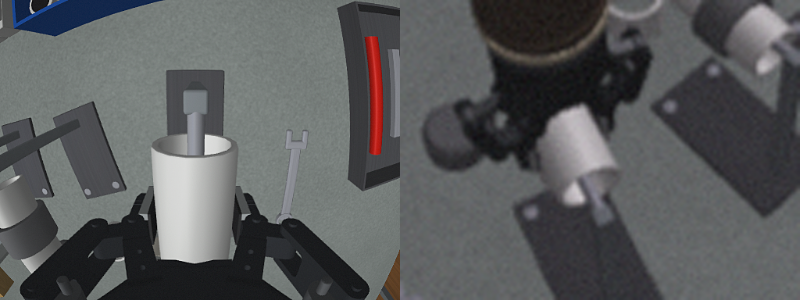

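The tee is lifted with the peg free inside the bore, and the only force is its weight. Now I slide it off towards the stand's -x.

Emit:
apply_moves:
  moves: [-1.0, 0, 0, 0, 0, 0, 255, -2.0, 0, 0, 0, 0, 0, 255, -2.0, 0, 0, 0, 0, 0, 255, -2.0, 0, 0, 0, 0, 0, 255, -2.0, 0, 0, 0, 0, 0, 255, -2.0, 0, 0, 0, 0, 0, 255, -2.0, 0, 0, 0, 0, 0, 255, -2.0, 0, 0, 0, 0, 0, 255, -1.0, 0, 0, 0, 0, 0, 255, 0, 0, 0, 0, 0, 0, 255, 0, 0, 0, 0, 0, 0, 255, 0, 0, 0, 0, 0, 0, 255]

```text
clock: 6.3
eef_pos: [430.5, -247.6, 186.2]
orientation: [180.0, -0.0, -11.0]
contact_force: [0.8, -0.9, -0.9]
width: 47.4
grasp_force: 41.3
```

Emit:
apply_moves:
  moves: [0, 0, -2.5, 0, 0, 0, 255, 0, 0, -2.5, 0, 0, 0, 255, 0, 0, -2.5, 0, 0, 0, 255, 0, 0, -2.5, 0, 0, 0, 255, -0.57, -3.475, 0, 0, 0, 0, 255, -0.57, -3.475, 0, 0, 0, 0, 255, -0.57, -3.475, 0, 0, 0, 0, 255, -0.57, -3.475, 0, 0, 0, 0, 255, -0.57, -3.475, 0, 0, 0, 0, 255, -0.57, -3.475, 0, 0, 0, 0, 255, -0.57, -3.475, 0, 0, 0, 0, 255, -0.57, -3.475, 0, 0, 0, 0, 255, -0.57, -3.475, 0, 0, 0, 0, 255, -0.57, -3.475, 0, 0, 0, 0, 255, -0.57, -3.475, 0, 0, 0, 0, 255, -0.57, -3.475, 0, 0, 0, 0, 255, -0.57, -3.475, 0, 0, 0, 0, 255, 0, 0, 0, 0, 0, 0.099, 255, 0, 0, 0, 0, 0, 0.099, 255, 0, 0, 0, 0, 0, 0.099, 255]

```text
clock: 8.3
eef_pos: [443.4, 211.0, 285.8]
orientation: [-180.0, 0.0, -28.2]
contact_force: [0.2, -0.7, -1.3]
width: 47.5
grasp_force: 41.8
```

Run:
```python
from rig import imaging,readout
import cv2,pickle,numpy as np
c=imaging.capture("wrist");e=imaging.capture("scene");pickle.dump((c,e),open("c3.pkl","wb"))
z=cv2.resize(e["img"][90:195,250:390],(512,384),interpolation=cv2.INTER_CUBIC)
o=np.hstack([c["img"],z])[:,:,::-1];cv2.imwrite("pics/w3.png",cv2.resize(o,(800,300)))
cv2.imwrite("pics/w3b.png",c["img"][:,:,::-1])
s=readout.read_state();print(s["eef_pos"],s["orientation"],s["contact_force"],s["wrist_torque"],s["width"],s["grasp_force"])
```

```text
[443.43278001 210.68798516 285.9069217 ] [-1.79989839e+02  2.84249024e-02 -2.80762663e+01] [ 0.86388036 -1.30015034 -1.69073816] [0.04035789 0.00579916 0.07130365] 47.61593812595418 41.78043723106384
```

View pics/w3.png

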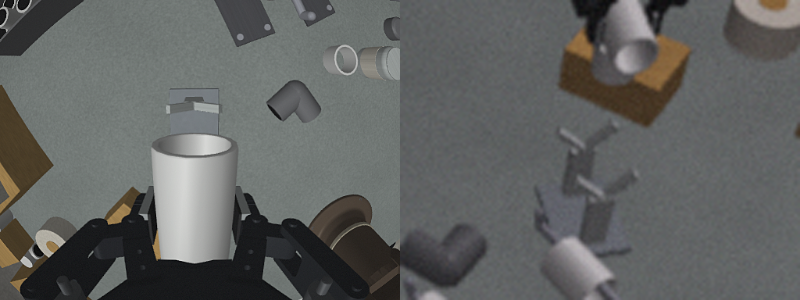

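The far upright's V, at about (193,107) in the composite, is centred under the tube at u of about 194. Quick ray check.

Run:
```python
import pickle
from h import *
np.set_printoptions(precision=1,suppress=True)
c,e=pickle.load(open("c3.pkl","rb"))
def L(p,ctr=(444,210),y=-28):
    a=np.radians(y);d=p[:2]-ctr;return np.array([np.cos(a)*d[0]+np.sin(a)*d[1],-np.sin(a)*d[0]+np.cos(a)*d[1]])
for n,u,v,z in (("armL",167,108,127),("armR",219,106,127),("plL",170,89,10),("plR",218,89,10)):
    p=onz(c,u*1.28,v*1.28,z,True);print(n,p,"local",L(p))
# scene arm ends: composite right half scale
for u,v in ((560,130),(617,125),(578,182),(636,174)):
    x=(u-400)*1.28*140/512+250;y=v*1.28*105/384+90;p=onz(e,x,y,127);print("scene arm",p,L(p))
```

```text
armL [494.6 222.9 127. ] local [38.6 35.2]
armR [464.8 161.8 127. ] local [ 40.9 -32.8]
plL [514.4 221.   10. ] local [57.  42.8]
plR [473.8 145.4  10. ] local [ 56.6 -43.1]
scene arm [394.7 201.9 127. ] [-39.7 -30.3]
scene arm [429.9 260.1 127. ] [-36.   37.7]
scene arm [466.4 162.4 127. ] [ 42.1 -31.5]
scene arm [498.1 222.4 127. ] [41.9 36.3]
```

Emit:
apply_moves:
  moves: [0, 0, 2.0, 0, 0, 0, 255, 0, 0, 2.0, 0, 0, 0, 255, 0, 0, 2.0, 0, 0, 0, 255, 0, 0, 2.0, 0, 0, 0, 255, 0, 0, 2.0, 0, 0, 0, 255, 0, 0, 2.0, 0, 0, 0, 255, 0, 0, 2.0, 0, 0, 0, 255, 0, 0, 1.5, 0, 0, 0, 255, 0, 0, 0.5, 0, 0, 0, 255, 0, 0, 0.2, 0, 0, 0, 255, 0, 0, 0.2, 0, 0, 0, 255, 0, 0, 0, 0, 0, 0, 255, 0, 0, 0, 0, 0, 0, 255]

```text
clock: 9.7
eef_pos: [443.5, 210.3, 122.7]
orientation: [-180.0, -0.0, -28.0]
contact_force: [-0.1, 0.4, -1.4]
width: 47.7
grasp_force: 41.8
```

Emit:
apply_moves:
  moves: [0, 0, 0.15, 0, 0, 0, 255, 0, 0, 0.15, 0, 0, 0, 255, 0, 0, 0.15, 0, 0, 0, 255, 0, 0, 0.15, 0, 0, 0, 255, 0, 0, 0, 0, 0, 0, 255]

```text
clock: 10.2
eef_pos: [443.0, 210.0, 115.8]
orientation: [180.0, 0.0, -28.0]
contact_force: [0.5, 0.8, -1.2]
width: 47.5
grasp_force: 41.8
```

Emit:
apply_moves:
  moves: [0, 0, 0.1, 0, 0, 0, 255, 0, 0, 0.1, 0, 0, 0, 255, 0, 0, 0.1, 0, 0, 0, 255, 0, 0, 0.1, 0, 0, 0, 255, 0, 0, 0.1, 0, 0, 0, 255, 0, 0, 0, 0, 0, 0, 255, 0, 0, 0, 0, 0, 0, 255]

```text
clock: 10.9
eef_pos: [443.1, 210.1, 111.1]
orientation: [180.0, -0.0, -28.0]
contact_force: [-0.0, 0.3, -0.8]
width: 47.4
grasp_force: 41.8
```

Emit:
apply_moves:
  moves: [0, 0, 0.1, 0, 0, 0, 255, 0, 0, 0.1, 0, 0, 0, 255, 0, 0, 0, 0, 0, 0, 255]

```text
clock: 11.2
eef_pos: [443.6, 210.6, 109.4]
orientation: [-179.9, -0.0, -28.0]
contact_force: [0.5, 2.1, 0.1]
width: 47.2
grasp_force: 42.0
```

Emit:
apply_moves:
  moves: [0, 0, 0.1, 0, 0, 0, 255, 0, 0, 0.1, 0, 0, 0, 255, 0, 0, 0, 0, 0, 0, 255]

```text
clock: 11.5
eef_pos: [444.2, 211.2, 108.4]
orientation: [-179.8, -0.1, -28.0]
contact_force: [0.2, 2.0, 10.8]
width: 47.6
grasp_force: 42.7
```

Now 10.8 N upward with little sideways force, so it looks seated. I'll check before letting go.

Run:
```python
from rig import imaging,readout
import cv2,pickle,numpy as np
c=imaging.capture("wrist");e=imaging.capture("scene");pickle.dump((c,e),open("c4.pkl","wb"))
z=cv2.resize(e["img"][90:195,250:390],(512,384),interpolation=cv2.INTER_CUBIC)
o=np.hstack([c["img"],z])[:,:,::-1];cv2.imwrite("pics/w4.png",cv2.resize(o,(800,300)))
s=readout.read_state();print(s["eef_pos"],s["orientation"],s["contact_force"],s["wrist_torque"])
```

```text
[444.20801573 211.24934324 108.39745748] [-1.79840483e+02 -1.00014184e-01 -2.79844833e+01] [-0.54174808  1.63731199 11.2173947 ] [0.21013459 0.14728239 0.12073734]
```

View pics/w4.png

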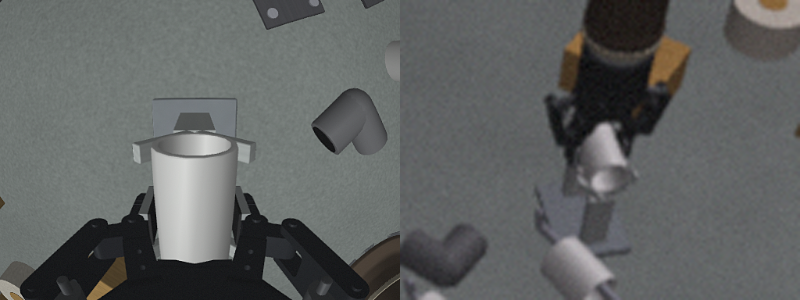

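The tube sits symmetrically in the V with its arms visible at (140,150) and (248,150), and its end overlaps the upright. Releasing, then retreating straight up.

Emit:
apply_moves:
  moves: [0, 0, 0, 0, 0, 0, 200, 0, 0, 0, 0, 0, 0, 100, 0, 0, 0, 0, 0, 0, 0, 0, 0, 0, 0, 0, 0, 0, 0, 0, 0, 0, 0, 0, 0, 0, 0, 0, 0, 0, 0, 0, 0, 0, 0, 0, 0, 0, 0, 0, 0, 0, 0, 0, 0, 0]

```text
clock: 12.4
eef_pos: [443.1, 210.0, 107.0]
orientation: [180.0, 0.0, -28.0]
contact_force: [-0.6, 0.3, 0.2]
width: 85.2
grasp_force: 0.0
```

Emit:
apply_moves:
  moves: [0, 0, -0.5, 0, 0, 0, 0, 0, 0, -1.0, 0, 0, 0, 0, 0, 0, -1.5, 0, 0, 0, 0, 0, 0, -1.5, 0, 0, 0, 0, 0, 0, -1.5, 0, 0, 0, 0, 0, 0, -2, 0, 0, 0, 0, 0, 0, -2, 0, 0, 0, 0, 0, 0, -2, 0, 0, 0, 0, 0, 0, -2, 0, 0, 0, 0, 0, 0, -2, 0, 0, 0, 0, 0, 0, 0, 0, 0, 0, 0, 0, 0, 0, 0, 0, 0, 0]

```text
clock: 13.6
eef_pos: [443.2, 210.1, 267.8]
orientation: [-179.9, -0.1, -28.0]
contact_force: [-0.5, -0.2, -0.4]
width: 85.4
grasp_force: 0.0
```

Run:
```python
from rig import imaging,readout
import cv2,pickle,numpy as np
c=imaging.capture("wrist");e=imaging.capture("scene");pickle.dump((c,e),open("c5.pkl","wb"))
z=cv2.resize(e["img"][90:195,250:390],(512,384),interpolation=cv2.INTER_CUBIC)
o=np.hstack([c["img"],z])[:,:,::-1];cv2.imwrite("pics/w5.png",cv2.resize(o,(800,300)))
s=readout.read_state();print(s["eef_pos"],s["contact_force"],s["width"])
```

```text
[442.72216789 209.77420356 266.62305028] [-0.2164301   0.14166573 -0.14064111] 85.77090370297499
```

View pics/w5.png

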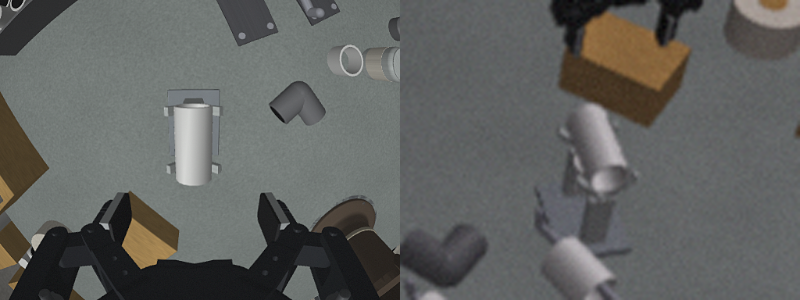

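The tee lies in both notches, from v=103 to v=185 in the left view, with nothing touching it. I'll check that it is centred lengthwise.

Run:
```python
import pickle
from h import *
np.set_printoptions(precision=1,suppress=True)
c,e=pickle.load(open("c5.pkl","rb"))
a=np.radians(-28)
def L(p):
    d=p[:2]-(444,210);return np.array([np.cos(a)*d[0]+np.sin(a)*d[1],-np.sin(a)*d[0]+np.cos(a)*d[1]])
for n,u,v,z in (("far top rim",193,103.5,153),("near top rim",193,180,153),("near bottom rim",193,186,110),("far armL",165,111,127),("far armR",221,111,127),("near armL",169,169,127),("near armR",219,169,127)):
    print(n,L(onz(c,u*1.28,v*1.28,z,True)))
```

```text
far top rim [49.8  0.2]
near top rim [-43.2   0.5]
near bottom rim [-73.5   0.8]
far armL [37.7 35. ]
far armR [ 37.6 -34.2]
near armL [-39.6  32.5]
near armR [-39.6 -33.9]
```

```bash
python3 -c "
from rig import workorder
print(workorder.job_done())"
```

```text
the job is handed in; nothing more can be done
None
```

The tee is seated in both notches of the V-cradle, within about 3 mm of centre lengthwise, and was released only once it was down. The gripper is clear and the job is handed in, but the interface returned no verdict.

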